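# Ratchet a brake pad tight in a clamping fixture

### The job

Lay the brake pad, lining up, on the seat of the blue clamp, lengthwise between foot and end stop, and let go. Work the red-knobbed ratchet lever to and fro between its stops until the foot grips the pad firmly against the end stop: feel the resistance rise and stop there, as overtightening spoils the pad. Then swing the lever back to its parked stop and let go, leaving the other loose things where they are.

Things in the scene. Friction and masses are not known exactly. Their poses are not given: they have to be found in the camera images.
- pad_centre (a point): Centre (half-way up) of the loose brake pad: dark friction lining on a grey steel back plate, 53 wide (its x) x 146 long (its y, over the two 16 mm wide end tabs) x 17 mm thick (its z, up), about 0.38 kg, lying lining up. Grasp it across the 53 mm width at the middle; end for end it may lie either way round.
- brake_pad: The same brake pad; origin at the centre of its underside, same axes. Between it and the clamp lies a polisher, fixed, whose black handle stands 230 mm above the bench (near x 0.55, y 0.04 m): carry the pad over it.
- clamp_fixture: Blue ratchet clamp, fixed. Origin on the bench under the seat's middle; x runs from ratchet head to end stop, z up. Base 320 x 86 x 12 mm. Seat: steel anvil 104 long (x), 36 wide (y), top 34 mm above the bench, narrower than the pad so fingers pass beside it. End stop: face at x = +73, 60 wide, top 56 mm high. Ratchet head: round, 80 mm across, upright axis at x = -175 mm.
- seat (a point): Point on top of the anvil where the middle of the pad's underside lies when the pad is clamped against the end stop; axes as the fixture's, the pad's length lies along x.
- clamp_foot: Rubber-faced sprung foot, 44 mm wide, pushed by the ratchet along the fixture's +x to the end stop. Origin: centre of its face, 36 mm above the bench, at first at x = -93 mm (gap to the stop 166 mm, 20 more than the pad). Moves 10 mm per rad of driving swing. Its spring is 8 N/mm: once the pad is against the stop the foot stands still while the force on the pad rises.
- ratchet_axis (a point): Point on the lever's upright turning axis, 90 mm above the bench; axes as the fixture's. Pushing the knob slowly clockwise takes 7 to 8.5 N while the foot is free, and 1 N more per 10 N of clamping force (8 N more per rad of swing): firm is 30 to 80 N on the pad (11.5 to 16 N at the knob; aim for 13). Over 100 N (18 N at the knob) spoils the pad. The wheel holds by itself when the lever goes back.
- ratchet_lever (a joint): Lever angle (rad): 0 = parked stop, lever pointing 85 degrees counter-clockwise of the fixture's +x seen from above; grows clockwise to the other stop at 1.047. Clockwise swings drive the foot, after 0 to 0.42 rad of play each; counter-clockwise ones only click over the teeth (15 a turn, so swings from stop to stop gain most; about 1 N at the knob). It stays where it is left.
- lever_knob (a point): Middle of the upright round red knob on the lever's end: 22 mm across, from 62 to 114 mm above the bench, this point 92 mm above it, 100 mm from the turning axis. It can be held or pushed from above and may turn in the fingers, so the hand need not rotate.
- sand_block: Green sanding block, 66 x 125 x 30 mm, loose bystander; origin at the centre of its underside.
- cutters: Side cutters with blue grips, 62 x 137 x 14 mm, loose bystander; origin at the centre of the underside.
Things that resemble listed ones, but are neither listed nor needed, are in the scene too. Several things look just like the brake_pad: the one meant starts farthest to the robot's left.

How it is judged:
On the way, in this order (a step that is already met when the one before it is completed fails the run):
1. the brake pad lies on the seat between foot and end stop, let go (x of pad_centre in the frame of seat between -0.021 and 0.004 m and y of pad_centre in the frame of seat between -0.01 and 0.01 m and z of pad_centre in the frame of seat below 0.0125 m and angle between the y axis of brake_pad and the x axis of clamp_fixture, either way round below 0.15 rad and angle between brake_pad's own z axis and vertical below 0.1 rad and contact force between the fingers and brake_pad below 0.3 N), for 0.2 s.
2. the foot grips the pad firmly (contact force between clamp_foot and brake_pad above 30 N), for 0.2 s.
At the end, for the whole second after the job is handed in: The pad lies flat (within 6 degrees), lining up, on the seat, within 10 mm of the middle line and 7 degrees of the clamping line, pressed against the end stop by the foot with 25 to 85 N, at rest; the lever is back within 5 degrees of its parked stop; nothing is held (contact force between clamp_foot and brake_pad between 25 and 85 N and x of pad_centre in the frame of seat between -0.004 and 0.006 m and y of pad_centre in the frame of seat between -0.01 and 0.01 m and z of pad_centre in the frame of seat below 0.0125 m and angle between the y axis of brake_pad and the x axis of clamp_fixture, either way round below 0.12 rad and angle between brake_pad's own z axis and vertical below 0.1 rad and value of joint ratchet_lever below 0.09 rad and linear speed of brake_pad below 0.01 m/s); the robot touches nothing.
It fails at once if the pad is overtightened: more than 100 N between foot and pad (contact force between clamp_foot and brake_pad above 100 N).
It fails at once if the sanding block or the cutters are moved by more than 30 mm (distance of any of sand_block, cutters from where it was at the start of the episode above 0.03 m).
It also fails if it takes over 72 s, if anything falls off the work surface, if the arm or the gripper's body presses on something with over 40 N, if the wrist force passes 120 N, or if a joint passes its speed limit or range.

### The arm

A 6-joint arm with a two-finger parallel gripper is mounted at the origin on a cart in front of the work surface, level with it; the furniture and walls round the work are solid. World frame = base frame: x ahead of the robot, y to its left, z up, the work surface at z = 0. Lengths are in m, angles in rad, forces in N, time in s.
With the tool pointing down it reaches from about 0.425 to 0.95 m from the base axis. Payload 3.5 kg.
Tool frame: the origin (TCP) lies midway between the tips of the shut fingers; the grasp point (between the pads) lies 19 mm behind it; z points along the fingers, y is the line along which they close (so a half turn about z gives the same grasp; the last joint's range is limited). The gripper opens to 85 mm and grips with 20 to 120 N. Pads are 22 mm wide; open, the fingers measure 114 mm over their backs; the gripper's body (76 mm by 85 mm) begins 54 mm behind the grasp point. The pads swing forward as they close: fully open they stand 13 mm farther back than shut.
Start: joints at [-1.251, 0.286, 1.577, -0, 1.279, -0.15], TCP at [0.306, -0.602, 0.231] pointing down, gripper open.
Joint ranges: [-2.77, 2.77], [-0.9, 2.22], [0.21, 2.48], [-1.53, 4.67], [0.24, 2.81], [-2.84, 2.84]. Speed limits (rad/s): [2.79, 2.79, 3.14, 3.14, 3.14, 3.14].

### API

Orientations are given as a unit quaternion [x, y, z, w].
In Python, from plant import ctrl gives the robot as it stands. The module is installed in compiled form; this text tells all that it offers.
- The arm moves only by the shell command python3 -m inch 'ROWS' [FORCE]. ROWS is JSON, a list of rows, each a list of 5 numbers: the closure, from 0 (fully open) to 1 (shut), then the shift along the tool's x, y, z in m, then the turn about the tool's z in degrees. A call has 1 to 5 rows; each row is the pose to reach, as a shift and turn from the pose commanded when the call began, along the tool's axes at that moment; what a row does not reach only later rows make up. A row lasts 1/12 s, in which the tool goes at most 41.7 mm and 7.16 degrees, less where a joint would pass 70% of its speed; a pose out of reach is approached as far as the arm can. A call with a gripper value outside its range is refused whole. The fingers move at their own pace and stop on an object; FORCE is the grip in N (left out, the last holds). Time passes only in rows, so rows that repeat a pose let the fingers close. It gives the time, the measured TCP pose, the force, the opening and the grip force at its end, in the units of the state.
- ctrl.get_state(): the state, without advancing time (a new reading comes with each control period).
- ctrl.read_camera(name): name is "scene" or "top" or "wrist"; returns a dict with "pixels" (480x640x3 uint8, red, green, blue), "depth" (480x640 float32, m along the optical axis (not along the pixel's ray), 0 where there is no reading), "fx", "fy", "cx", "cy" (pixels), "D" ([k1, k2, p1, p2, k3] as OpenCV has them; the pictures are not rectified), "xyz" and "rotation" of the camera in the world; the wrist camera has in their place "mount" (4x4, takes a point from camera to tool coordinates, whose origin is the TCP and whose axes are the flange's). Camera axes: x right, y down, z forward; pixel columns grow to the right and rows downward; lengths in m; the calibration is good to about 2 mm. A picture is of the moment at which its call begins: read the wrist's pose just before it.
- ctrl.sign_off(): hands the job in; it is judged then, once.
Trained networks look in a picture, given as the dict that the camera call returned (one of the last four; its "shot" number tells which), for a name from the list of things; names that differ only in an ending like _2 or _b are one class to them, and where a whole thing is asked for, a point or a joint stands for the part that bears it (a point fixed in the world has none). Each returns a list of dicts, best first, with "score" (0 to 1); they miss things now and then, are a little off and sometimes report something else, mostly with a low value. They report only what shows in the picture. A call takes as long as a camera call. They do not tell look-alikes from the thing itself.
- ctrl.spot_in(query, picture): "at" ([column, row] in pixels, amid what is visible of it).
- ctrl.tip_of(query, picture): "at" ([column, row] in pixels: a listed point, or the origin of a listed thing).
The state is a dict: "time": time; "qpos": joint angles; "dq": joint speeds; "joint_efforts": joint torques, N m; "eef_pos": TCP position; "tcp_rot": TCP orientation; "contact_force": force on the tool from outside, world axes, zero at the start; "wrist_torque": the same for the moment, N m; "opening": opening from 0.0 (shut) to 1.0 (fully open); "finger_force": force on a finger pad.
Only numpy, scipy, OpenCV 4.12 (cv2) and the standard library are available. Lean on these libraries where they do the work, as an engineer would, in place of code of your own. Each camera call takes 0.05 s, during which the arm holds its last target. There are 200 camera calls.

## Working session

There is one attempt and no reset: what is moved stays moved. The work goes in short steps, Python scripts to look and compute and a shell command to move; the robot and the scene stay as the last step left them, time stands still between calls to the robot, and variables do not carry over. Pictures are saved under pics/ and viewed, at most 12 in all, crops included, and the job is handed in when it is done.

```bash
mkdir -p pics
cat > h.py <<'E'
import numpy as np, cv2
from scipy.spatial.transform import Rotation as R
from plant import ctrl
def rot(r):
    r=np.array(r,float); return R.from_quat(r).as_matrix() if r.size==4 else r.reshape(3,3)
def cam(name):
    s=ctrl.get_state(); p=ctrl.read_camera(name)
    if 'mount' in p:
        T=np.eye(4);T[:3,:3]=rot(s['tcp_rot']);T[:3,3]=s['eef_pos'];T=T@np.array(p['mount'])
    else:
        T=np.eye(4);T[:3,:3]=rot(p['rotation']);T[:3,3]=p['xyz']
    p['T']=T; return p
def ray(p,uv):
    K=np.array([[p['fx'],0,p['cx']],[0,p['fy'],p['cy']],[0,0,1.]])
    q=cv2.undistortPoints(np.array([[uv]],float),K,np.array(p['D'],float))[0,0]
    return p['T'][:3,3],p['T'][:3,:3]@np.array([q[0],q[1],1])
def atz(p,uv,z):
    o,d=ray(p,uv); return o+d*(z-o[2])/d[2]
def dep(p,uv):
    o,d=ray(p,uv); return o+d*p['depth'][int(round(uv[1])),int(round(uv[0]))]
def tri(pr):
    A=np.zeros((3,3));b=np.zeros(3)
    for p,uv in pr:
        o,d=ray(p,uv);d=d/np.linalg.norm(d);M=np.eye(3)-np.outer(d,d);A+=M;b+=M@o
    return np.linalg.solve(A,b)
def save(p,f): cv2.imwrite('pics/'+f,p['pixels'][:,:,::-1])
E
python3 - <<'E'
from h import *
np.set_printoptions(precision=4,suppress=True)
s=ctrl.get_state();print(s)
for n in ('scene','top'):
    p=cam(n);save(p,n+'.png');print(n,p['T'].round(3).tolist(),p['fx'])
    for q in ('pad_centre','seat','clamp_foot','ratchet_axis','lever_knob','sand_block','cutters','clamp_fixture'):
        for r in ctrl.tip_of(q,p)[:5]:
            print(q,np.round(r['score'],2),np.round(r['at'],1),dep(p,r['at']).round(3))
E
```

```text
{'time': 0.0, 'qpos': array([-1.251 ,  0.2872,  1.5782,  0.    ,  1.2786, -0.15  ]), 'dq': array([ 0.0001,  0.0018,  0.0004, -0.0005,  0.0014,  0.0009]), 'joint_efforts': array([ -0.0009, -40.5989, -29.2625,  -0.0002,   0.0058,  -0.    ]), 'eef_pos': array([ 0.3054, -0.6012,  0.2299]), 'tcp_rot': array([ 0.9725,  0.2327, -0.0001, -0.0012]), 'contact_force': array([ 0.0872, -0.1411,  1.1411]), 'wrist_torque': array([-0.0268,  0.0292, -0.0285]), 'finger_force': 0.0, 'opening': 0.9980030487165005}
scene [[-0.774, -0.413, 0.48, -0.144], [-0.633, 0.509, -0.583, 0.694], [-0.004, -0.755, -0.656, 0.941], [0.0, 0.0, 0.0, 1.0]] 595.2850408541889
pad_centre 0.8 [392.7 222.6] [ 0.466 -0.305  0.017]
pad_centre 0.72 [229.4 330.2] [0.501 0.218 0.051]
seat 0.68 [192.7 315. ] [0.604 0.228 0.032]
seat 0.21 [224.1 355.4] [0.432 0.29  0.095]
clamp_foot 0.58 [227.1 328.7] [0.507 0.218 0.051]
ratchet_axis 0.88 [262.7 321.9] [0.448 0.174 0.075]
ratchet_axis 0.45 [224.2 352.3] [0.434 0.287 0.099]
lever_knob 0.6 [225.  352.6] [0.43  0.288 0.103]
lever_knob 0.3 [441.3 240. ] [0.152 0.066 0.372]
sand_block 0.96 [345.2 318.2] [0.355 0.03  0.028]
cutters 0.41 [440.3 240.1] [0.151 0.073 0.376]
clamp_fixture 0.72 [195.2 322.7] [0.584 0.239 0.032]
top [[-0.233, -0.942, 0.243, 0.138], [-0.972, 0.227, -0.055, -0.02], [-0.003, -0.249, -0.968, 1.45], [0.0, 0.0, 0.0, 1.0]] 543.0411258262982
pad_centre 0.96 [384.1 233.5] [ 0.477 -0.306  0.013]
pad_centre 0.7 [449.5 233.4] [ 0.436 -0.481  0.01 ]
seat 0.83 [181.7 230.7] [0.608 0.229 0.033]
clamp_foot 0.62 [194.6 259.4] [0.527 0.213 0.012]
ratchet_axis 0.83 [206.7 282.2] [0.444 0.184 0.073]
lever_knob 0.92 [167.5 297.3] [0.424 0.282 0.099]
sand_block 0.58 [278.2 293.6] [0.38  0.012 0.028]
cutters 0.95 [405.7 276.8] [ 0.349 -0.333  0.   ]
cutters 0.46 [279.3 292.1] [0.383 0.009 0.03 ]
clamp_fixture 0.93 [184.9 238.3] [0.585 0.224 0.034]
```

View pics/scene.png

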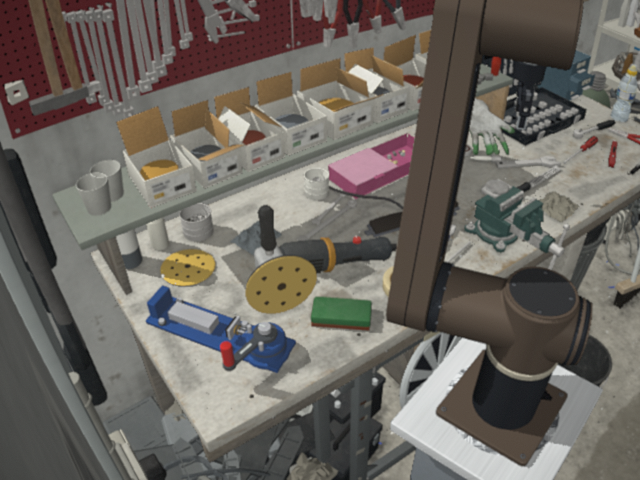

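View pics/top.png

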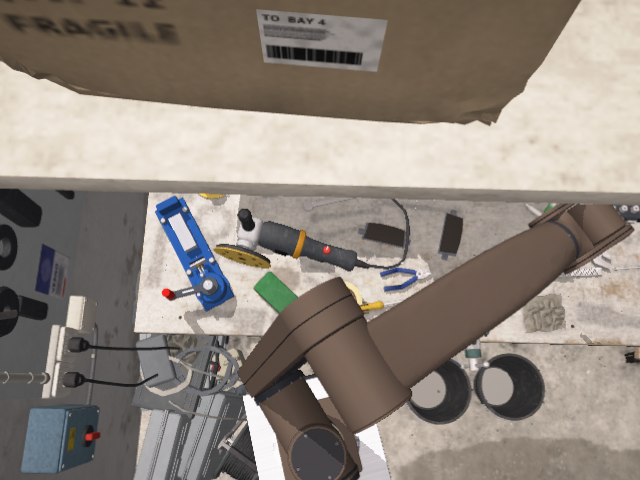

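Pad look-alikes in the top view are (384,234), at y≈-0.31, and (450,233), at y≈-0.48. The first is farther left, so it fits the description. I'll confirm in a crop and get its orientation.

Run:
```python
from h import *
p=cam('top')
c=p['pixels'][195:305,140:490,::-1]
cv2.imwrite('pics/crop1.png',cv2.resize(c,None,fx=2.28,fy=2.28,interpolation=cv2.INTER_CUBIC))
g=p['pixels'].max(2)
for (u,v) in ((384,234),(451,233)):
    m=np.zeros(g.shape,np.uint8);m[v-28:v+28,u-28:u+28]=(g[v-28:v+28,u-28:u+28]<75)
    n,l,st,ce=cv2.connectedComponentsWithStats(m);k=l[v,u]
    print(k,st[k],ce[k]); ys,xs=np.nonzero(l==k)
    box=cv2.minAreaRect(np.c_[xs,ys].astype(np.float32));pts=cv2.boxPoints(box)
    w=np.array([atz(p,q,.017) for q in pts]);print(pts.round(1).tolist(),w.round(3).tolist(),w.mean(0))
w=cam('wrist');print(np.array(w['mount']).round(3).tolist(),w['fx'])
```

```text
3 [364 223  41  24 660] [384.70757576 233.96060606]
[[363.3999938964844, 237.89999389648438], [367.20001220703125, 220.8000030517578], [406.20001220703125, 229.5], [402.3999938964844, 246.5]] [[0.477, -0.247, 0.017], [0.522, -0.27, 0.017], [0.473, -0.367, 0.017], [0.429, -0.344, 0.017]] [ 0.47524355 -0.30706277  0.017     ]
1 [440 214  23  40 664] [451.25903614 234.00903614]
[[439.0, 250.8000030517578], [446.5, 213.3000030517578], [464.20001220703125, 216.8000030517578], [456.70001220703125, 254.3000030517578]] [[0.394, -0.437, 0.017], [0.491, -0.488, 0.017], [0.47, -0.532, 0.017], [0.374, -0.481, 0.017]] [ 0.43239683 -0.48454164  0.017     ]
[[-0.0, -0.948, -0.319, 0.081], [1.0, -0.0, 0.001, -0.0], [-0.001, -0.319, 0.948, -0.143], [0.0, 0.0, 0.0, 1.0]] 363.01439401787593
```

View pics/crop1.png

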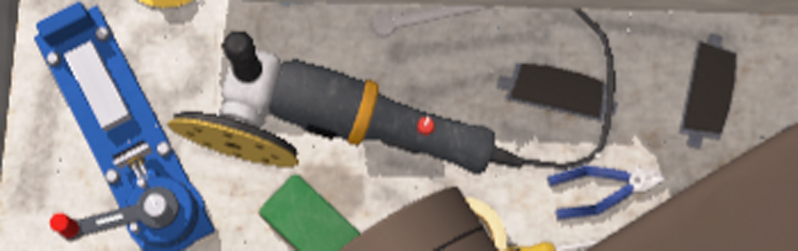

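The crop shows just two such pads: the left one at crop (557,90), which is top (384,234), and the other at crop (710,85). Its long axis lies at a yaw of about 63°. The cutters sit below at crop (600,190). I'm moving above the left pad.

```bash
python3 -m inch '[[0,0.034,-0.022,0,0],[0,0.068,-0.044,0,0],[0,0.103,-0.066,0,0],[0,0.137,-0.088,0,0],[0,0.172,-0.111,0,0]]' 60; python3 -m inch '[[0,0.034,-0.022,0,-7],[0,0.068,-0.044,0,-14],[0,0.103,-0.066,0,-21],[0,0.115,-0.074,0,-28],[0,0.115,-0.074,0,-35]]'; python3 -m inch '[[0,0,0,0,-1.5],[0,0,0,0,-1.5],[0,0,0,0,-1.5]]'
python3 - <<'E'
from h import *
p=cam('wrist');save(p,'w1.png');s=ctrl.get_state();print(s['eef_pos'],s['qpos'],rot(s['tcp_rot']).round(3).tolist())
for q in ('pad_centre',):
    for r in ctrl.tip_of(q,p)[:3]: print(q,r['score'],r['at'],atz(p,r['at'],.0085),dep(p,r['at']))
g=p['pixels'].max(2)
r=ctrl.spot_in('brake_pad',p)[0];print(r)
u,v=map(int,r['at'])
d=p['depth'];K=np.array([[p['fx'],0,p['cx']],[0,p['fy'],p['cy']],[0,0,1.]])
uu,vv=np.meshgrid(np.arange(640),np.arange(480))
q=cv2.undistortPoints(np.stack([uu.ravel(),vv.ravel()],1).astype(float)[:,None],K,np.array(p['D'],float))[:,0]
P=np.c_[q,np.ones(len(q))]*d.reshape(-1,1)@p['T'][:3,:3].T+p['T'][:3,3]
Z=P[:,2].reshape(480,640); m=((Z>.011)&(Z<.03)&(d>0)).astype(np.uint8)
n,l,st,ce=cv2.connectedComponentsWithStats(m);k=l[v,u];print(k,st[k])
A=P.reshape(480,640,3)[l==k];b=cv2.minAreaRect(A[:,:2].astype(np.float32));print(b,np.median(A[:,2]),cv2.boxPoints(b).tolist())
E
```

```text
time: 1.42
eef_pos: [0.4091, -0.4237, 0.2314]
tcp_rot: [0.973, 0.232, 0.0, 0.0]
contact_force: [0.8, -0.4, -0.0]
opening: 1.005
finger_force: 0.0
time: 1.83
eef_pos: [0.4793, -0.3036, 0.2316]
tcp_rot: [0.855, 0.519, 0.0, -0.0]
contact_force: [-0.6, -0.8, -0.2]
opening: 0.999
finger_force: 0.0
time: 2.08
eef_pos: [0.4777, -0.3071, 0.2314]
tcp_rot: [0.851, 0.525, 0.0, 0.0]
contact_force: [-0.3, 0.4, 0.2]
opening: 0.997
finger_force: 0.0
[ 0.47759961 -0.30728673  0.23140531] [-7.50336429e-01  5.14257809e-02  1.84377942e+00  6.54377398e-07
  1.24624471e+00 -2.85206387e-01] [[0.449, 0.894, 0.0], [0.894, -0.449, -0.0], [-0.0, 0.0, -1.0]]
pad_centre 0.68 [361.1, 344.2] [ 0.43395736 -0.48298031  0.0085    ] [ 0.43577975 -0.47727437  0.01687906]
{'at': [326.7, 197.4], 'score': 0.77}
31 [ 305  148   49  106 4664]
((0.47776737809181213, -0.3108724355697632), (0.10866354405879974, 0.047958675771951675), 63.21284866333008) 0.01690876433113725 [[0.43187522888183594, -0.3485667407512665], [0.4746873378753662, -0.3701806366443634], [0.5236595273017883, -0.2731781303882599], [0.48084741830825806, -0.25156423449516296]]
```

View pics/w1.png

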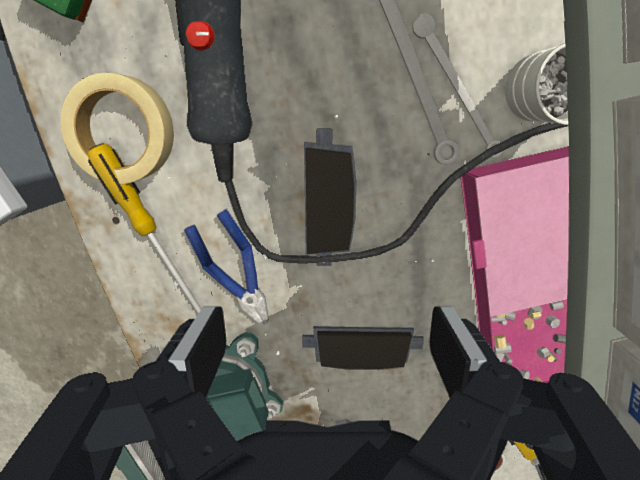

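The pad's lining lies under the TCP at (330,197), with its tabs at (325,135) and (323,260). Its measured top is 16.9 mm and its yaw 63.2°, which matches the text. The second pad is at (363,347) and the cutters at (235,265). I'm going lower for a second view.

```bash
python3 -m inch '[[0,0,0,0.04,0],[0,0,0,0.08,0],[0,0,0,0.1,0],[0,0,0,0.1,0],[0,0,0,0.1,0]]'
cat > pad.py <<'E'
from h import *
def cloud(p):
    K=np.array([[p['fx'],0,p['cx']],[0,p['fy'],p['cy']],[0,0,1.]])
    uu,vv=np.meshgrid(np.arange(640),np.arange(480))
    q=cv2.undistortPoints(np.stack([uu.ravel(),vv.ravel()],1).astype(float)[:,None],K,np.array(p['D'],float))[:,0]
    return (np.c_[q,np.ones(len(q))]*p['depth'].reshape(-1,1)@p['T'][:3,:3].T+p['T'][:3,3]).reshape(480,640,3)
E
python3 - <<'E'
from pad import *
p=cam('wrist');s=ctrl.get_state();T=rot(s['tcp_rot']);t=s['eef_pos'];print(t)
for r in ctrl.tip_of('pad_centre',p)[:3]: print(r['score'],r['at'],atz(p,r['at'],.0085))
P=cloud(p);L=(P-t)@T  # tool coords
ok=(p['depth']>0)&(abs(L[...,0])<.1)&(abs(L[...,1])<.04)
for y in (-.012,0,.012):
  a=ok&(abs(L[...,1]-y)<.002); print('along x at y',y,[(round(x,3),round(float(np.median(P[...,2][a&(abs(L[...,0]-x)<.0015)]))*1000,1)) for x in np.r_[np.arange(-.085,-.045,.003),np.arange(.045,.085,.003)] if (a&(abs(L[...,0]-x)<.0015)).any()])
for x in (-.03,0,.03):
  a=ok&(abs(L[...,0]-x)<.002); print('across at x',x,[(round(y,3),round(float(np.median(P[...,2][a&(abs(L[...,1]-y)<.001)]))*1000,1)) for y in np.r_[np.arange(-.034,-.018,.002),np.arange(.018,.034,.002)] if (a&(abs(L[...,1]-y)<.001)).any()])
save(p,'w2.png')
E
```

```text
time: 2.65
eef_pos: [0.477, -0.307, 0.1303]
tcp_rot: [0.851, 0.525, -0.0, -0.001]
contact_force: [0.7, 0.5, 0.5]
opening: 0.999
finger_force: 0.0
[ 0.4781044  -0.30793343  0.13240627]
0.81 [372.3, 412.2] [ 0.43253185 -0.48763067  0.0085    ]
0.64 [332.3, 232.0] [ 0.4778373  -0.31173712  0.0085    ]
along x at y -0.012 [(np.float64(-0.085), 0.5), (np.float64(-0.082), 0.2), (np.float64(-0.079), -0.3), (np.float64(-0.076), 4.9), (np.float64(-0.073), 5.2), (np.float64(-0.07), 7.8), (np.float64(-0.067), 7.6), (np.float64(-0.064), 5.7), (np.float64(-0.061), 6.6), (np.float64(-0.055), 16.8), (np.float64(-0.052), 17.0), (np.float64(-0.049), 16.9), (np.float64(-0.046), 17.0), (np.float64(0.045), 17.0), (np.float64(0.048), 16.9), (np.float64(0.051), 13.4), (np.float64(0.054), 5.5), (np.float64(0.057), 5.2), (np.float64(0.06), 5.4), (np.float64(0.063), 5.3), (np.float64(0.066), 4.8), (np.float64(0.069), 4.5), (np.float64(0.072), 0.6), (np.float64(0.075), -0.2), (np.float64(0.078), 0.3), (np.float64(0.081), -0.0), (np.float64(0.084), 0.1)]
along x at y 0 [(np.float64(-0.085), -0.0), (np.float64(
[... 2225 characters left out ...]
(0.02), 17.5), (np.float64(0.022), 16.9), (np.float64(0.024), 17.1), (np.float64(0.026), 4.7), (np.float64(0.028), 3.7), (np.float64(0.03), 0.4), (np.float64(0.032), 0.1), (np.float64(0.034), 0.4)]
across at x 0.03 [(np.float64(-0.034), -0.3), (np.float64(-0.032), -0.2), (np.float64(-0.03), -0.2), (np.float64(-0.028), 0.3), (np.float64(-0.026), -0.3), (np.float64(-0.024), 5.7), (np.float64(-0.022), 16.9), (np.float64(-0.02), 16.8), (np.float64(-0.018), 17.0), (np.float64(0.018), 17.1), (np.float64(0.02), 17.1), (np.float64(0.022), 17.0), (np.float64(0.024), 5.6), (np.float64(0.026), 2.6), (np.float64(0.028), 0.4), (np.float64(0.03), 0.6), (np.float64(0.032), -0.2), (np.float64(0.034), -0.2)]
```

View pics/w2.png

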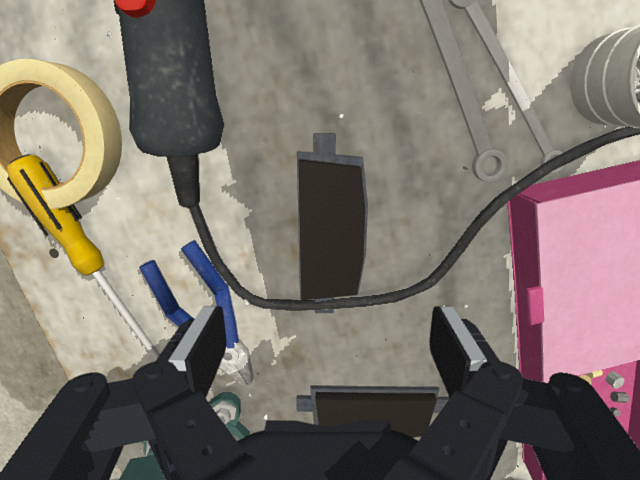

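Second view: lining at (332,232), with the pad centre at tool (-3, +1) mm from the TCP, top 17.0 mm and plate about 5 mm. The cable crosses the lower tab at (325,303). I'm descending to grasp.

```bash
python3 -m inch '[[0,-0.003,0.001,0.04,0],[0,-0.003,0.001,0.08,0],[0,-0.003,0.001,0.11,0],[0,-0.003,0.001,0.125,0],[0,-0.003,0.001,0.132,0]]' 70;  python3 -m inch '[[0,0,0,0,0],[0.2,0,0,0,0],[0.5,0,0,0,0],[0.8,0,0,0,0],[1,0,0,0,0]]';python3 -m inch '[[1,0,0,0,0],[1,0,0,0,0],[1,0,0,0,0],[1,0,0,0,0]]'
```

```text
time: 3.17
eef_pos: [0.4771, -0.3104, -0.0014]
tcp_rot: [0.851, 0.526, -0.0, -0.0]
contact_force: [-0.1, -0.2, -0.1]
opening: 0.998
finger_force: 0.0
time: 3.58
eef_pos: [0.4785, -0.3116, 0.003]
tcp_rot: [0.851, 0.526, 0.0, 0.001]
contact_force: [-6.0, 4.9, 12.3]
opening: 0.54
finger_force: 101.6
time: 3.92
eef_pos: [0.4785, -0.3116, 0.0029]
tcp_rot: [0.851, 0.526, 0.0, 0.002]
contact_force: [-3.3, 2.4, 9.5]
opening: 0.534
finger_force: 101.3
```

The fingers hold the lining just above the plate ledge, with an opening of about 45 mm, and grip firmly. I'm lifting gently, watching the force because of the cable.

```bash
python3 -m inch '[[1,0,0,-0.006,0],[1,0,0,-0.012,0],[1,0,0,-0.018,0],[1,0,0,-0.018,0]]'; python3 -m inch '[[1,0,0,-0.04,0],[1,0,0,-0.08,0],[1,0,0,-0.12,0],[1,0,0,-0.16,0],[1,0,0,-0.2,0]]'; python3 -m inch '[[1,0,0,-0.04,0],[1,0,0,-0.08,0],[1,0,0,-0.12,0],[1,0,0,-0.12,0],[1,0,0,-0.12,0]]'
python3 - <<'E'
from pad import *
s=ctrl.get_state();p=cam('wrist');save(p,'w3.png')
q=cam('top');save(q,'t3.png');sc=cam('scene')
P=cloud(p);T=rot(s['tcp_rot']);t=s['eef_pos'];L=(P-t)@T
m=(p['depth']>0)&(abs(L[...,0])<.1)&(abs(L[...,1])<.1)&(L[...,2]>-.03)&(L[...,2]<.03)
print(m.sum(),L[m].min(0),L[m].max(0))
for n,pp in (('top',q),('scene',sc)):
  for k in ('seat','clamp_foot','ratchet_axis','lever_knob'):
    for r in ctrl.tip_of(k,pp)[:2]: print(n,k,round(r['score'],2),r['at'],dep(pp,r['at']).round(3))
E
```

```text
time: 4.25
eef_pos: [0.4779, -0.3108, 0.0188]
tcp_rot: [0.851, 0.526, 0.0, 0.001]
contact_force: [0.3, -0.0, -2.9]
opening: 0.538
finger_force: 98.9
time: 4.67
eef_pos: [0.4767, -0.3097, 0.2186]
tcp_rot: [0.851, 0.526, -0.0, -0.001]
contact_force: [0.9, -0.5, -4.0]
opening: 0.539
finger_force: 100.3
time: 5.08
eef_pos: [0.478, -0.311, 0.3407]
tcp_rot: [0.851, 0.526, 0.001, 0.003]
contact_force: [-1.2, -0.2, -4.2]
opening: 0.538
finger_force: 100.3
32138 [-0.06724132 -0.03732503 -0.02999766] [0.07287136 0.03611862 0.00272856]
top clamp_foot 0.7 [198.5, 261.6] [0.509 0.198 0.049]
top ratchet_axis 0.77 [206.0, 281.1] [0.448 0.185 0.071]
top lever_knob 0.86 [166.3, 294.6] [0.428 0.281 0.112]
top lever_knob 0.36 [206.8, 282.4] [0.443 0.183 0.077]
scene seat 0.63 [193.9, 312.8] [0.607 0.222 0.032]
scene clamp_foot 0.59 [229.3, 328.6] [0.503 0.215 0.052]
scene ratchet_axis 0.63 [263.4, 320.1] [ 0.504  0.123 -0.002]
scene ratchet_axis 0.41 [193.9, 325.8] [0.591 0.24  0.018]
scene lever_knob 0.58 [221.7, 355.8] [0.438 0.291 0.09 ]
scene lever_knob 0.34 [190.7, 316.2] [0.604 0.233 0.033]
```

View pics/w3.png

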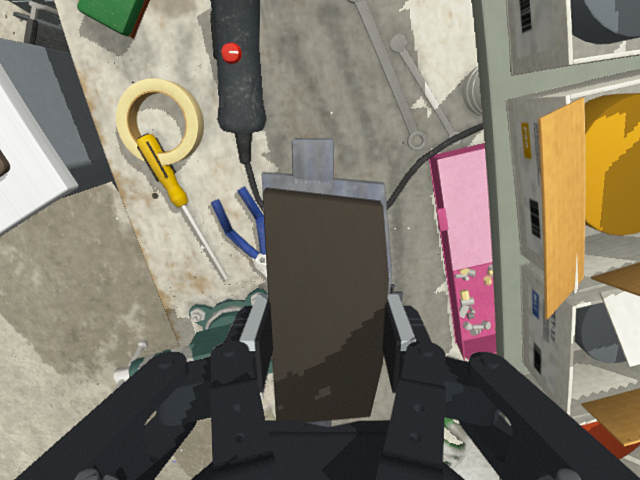

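The pad is held level, with its forward tab end at about +73 mm, so it is centred in the grasp at pixel (325,290). I'm carrying it over the polisher and stopping short of the clamp to measure that from close by.

```bash
python3 -m inch '[[1,0.039,-0.0098,0,0],[1,0.078,-0.0196,0,0],[1,0.117,-0.0294,0,0],[1,0.156,-0.0392,0,0],[1,0.195,-0.049,0,0]]'; python3 -m inch '[[1,0.039,-0.0098,0,7],[1,0.078,-0.0196,0,14],[1,0.117,-0.0294,0,21],[1,0.156,-0.0392,0,28],[1,0.195,-0.049,0,35]]'; python3 -m inch '[[1,0,0,0,7],[1,0,0,0,13],[1,0,0,0,13],[1,0,0,0,13]]'
python3 - <<'E'
from pad import *
s=ctrl.get_state();p=cam('wrist');save(p,'w4.png')
T=rot(s['tcp_rot']);t=s['eef_pos'];print(t,T.round(4).tolist(),s['qpos'].round(3))
P=cloud(p);L=(P-t)@T
m=(p['depth']>0)&(abs(L[...,0])<.045)&(abs(L[...,1])<.018)&(L[...,2]>-.03)&(L[...,2]<.03)
A=np.c_[L[m][:,:2],np.ones(m.sum())];print('lining plane',np.linalg.lstsq(A,L[m][:,2],rcond=None)[0])
m=(p['depth']>0)&(L[...,0]>.05)&(L[...,0]<.1)&(abs(L[...,1])<.05)&(L[...,2]>-.03)&(L[...,2]<.03)
print(L[m].max(0),np.median(L[m&(L[...,0]>.06)],0)); tb=m&(L[...,0]>.062);print('tab y',L[tb][:,1].min(),L[tb][:,1].max())
w=m&(abs(L[...,0]-.054)<.002);print('plate y',L[w][:,1].min(),L[w][:,1].max())
for k in ('seat','clamp_foot','ratchet_axis','lever_knob','clamp_fixture'):
    for r in ctrl.tip_of(k,p)[:2]: print(k,round(r['score'],2),r['at'],dep(p,r['at']).round(4))
E
```

```text
time: 6.05
eef_pos: [0.5207, -0.1123, 0.3375]
tcp_rot: [0.851, 0.525, 0.0, 0.0]
contact_force: [1.3, -0.2, -4.3]
opening: 0.539
finger_force: 100.3
time: 6.47
eef_pos: [0.5616, 0.0716, 0.3376]
tcp_rot: [0.964, 0.264, 0.0, 0.0]
contact_force: [0.6, -1.2, -3.4]
opening: 0.539
finger_force: 100.3
time: 6.8
eef_pos: [0.5615, 0.0698, 0.3373]
tcp_rot: [0.987, 0.158, -0.0, 0.0]
contact_force: [0.4, -0.2, -4.1]
opening: 0.54
finger_force: 100.3
[0.56145488 0.06983882 0.33728541] [[0.9502, 0.3115, -0.0001], [0.3115, -0.9502, -0.0], [-0.0001, 0.0, -1.0]] [-0.056 -0.018  1.722 -0.     1.437  1.198]
lining plane [-0.00128971  0.00228779 -0.01397074]
[0.07267665 0.02297457 0.00258553] [ 0.0664161  -0.00557877 -0.00254658]
tab y -0.01354882665584812 0.002345158847692822
plate y -0.025647906727204003 0.02297456546130483
seat 0.56 [211.5, 106.2] [0.6074 0.2279 0.0332]
clamp_foot 0.76 [213.9, 185.4] [0.5151 0.2046 0.0298]
ratchet_axis 0.7 [203.3, 263.0] [0.4312 0.1849 0.0771]
lever_knob 0.96 [120.8, 243.0] [0.4424 0.2711 0.1105]
clamp_fixture 0.93 [219.3, 108.3] [0.6078 0.2184 0.0334]
```

View pics/w4.png

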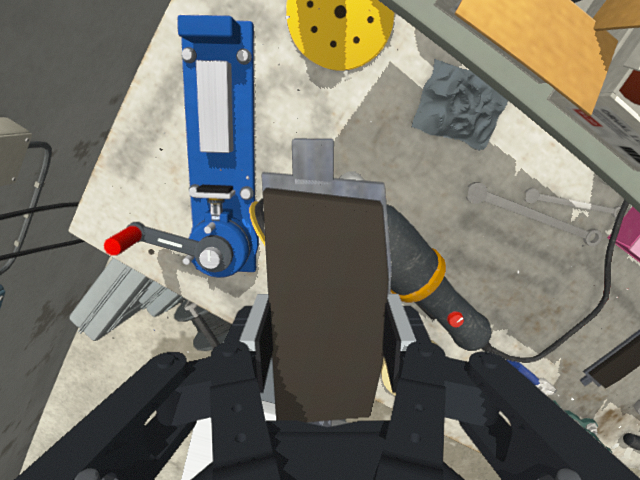

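The wrist view shows the clamp: anvil (213,105), foot (213,190), ratchet axis (210,257), knob (122,240) and end stop (207,27). The pad in hand is level, with its underside 3 mm below the TCP. I'm fitting the anvil and axis geometry from the depth image.

Run:
```python
from pad import *
p=cam('wrist');P=cloud(p);c=p['pixels'].astype(int);d=p['depth']>0
sat=c.max(2)-c.min(2)
m=(d&(abs(P[...,2]-.034)<.006)&(sat<40)&(abs(P[...,0]-.607)<.08)&(abs(P[...,1]-.228)<.06)).astype(np.uint8)
m=cv2.morphologyEx(m,cv2.MORPH_OPEN,np.ones((3,3)))
n,l,st,ce=cv2.connectedComponentsWithStats(m);k=1+np.argmax(st[1:,4]);A=P[l==k]
b=cv2.minAreaRect(A[:,:2].astype(np.float32));print('anvil',b,np.median(A[:,2]),A[:,:2].mean(0))
B=A[:,:2]-A[:,:2].mean(0);w,v=np.linalg.eigh(B.T@B);e=v[:,1]*np.sign(v[0,1]);print('yaw pca',np.degrees(np.arctan2(e[1],e[0])))
blue=d&(c[...,2]>c[...,0]+40)&(P[...,1]>.1)&(P[...,0]>.3)
a=P[blue&(P[...,2]>.006)&(P[...,2]<.018)];print('base',cv2.minAreaRect(a[:,:2].astype(np.float32)))
a=P[blue&(P[...,2]>.05)&(P[...,2]<.062)&(P[...,0]>.62)];print('stop',cv2.minAreaRect(a[:,:2].astype(np.float32)))
red=d&(c[...,0]>c[...,1]+80)&(P[...,1]>.2)&(P[...,2]>.105)&(P[...,2]<.12);a=P[red];print('knob top',cv2.minAreaRect(a[:,:2].astype(np.float32)),np.median(a,0))
a=P[d&(sat<50)&(np.hypot(P[...,0]-.44,P[...,1]-.184)<.03)&(P[...,2]>.06)];print('hub',np.percentile(a[:,2],[5,50,95]),a[a[:,2]>np.percentile(a[:,2],80)].mean(0))
q=cam('top')
for n,pp in (('top',q),('wrist',p)):
  print(n,[(k,atz(pp,ctrl.tip_of(k,pp)[0]['at'],z).round(4)) for k,z in (('ratchet_axis',.09),('lever_knob',.092)) if ctrl.tip_of(k,pp)])
```

```text
anvil ((0.6065129041671753, 0.2260577231645584), (0.10351216793060303, 0.03664466738700867), 15.24504566192627) 0.03384348683060434 [0.60804383 0.22583395]
yaw pca 15.69896323656224
base ((0.5487786531448364, 0.21034637093544006), (0.3179456889629364, 0.09014525264501572), 16.425914764404297)
stop ((0.6872147917747498, 0.24831467866897583), (0.02249099686741829, 0.059610068798065186), 15.131463050842285)
knob top ((0.4369005262851715, 0.27907589077949524), (0.02084246277809143, 0.02018464356660843), 16.44253921508789) [0.43816855 0.27762657 0.11319934]
hub [0.06048963 0.0622807  0.07660656] [0.4385488  0.17917295 0.07627147]
top [('ratchet_axis', array([0.5738, 0.2166, 0.09  ])), ('lever_knob', array([0.4367, 0.2834, 0.092 ]))]
wrist [('ratchet_axis', array([0.4348, 0.1808, 0.09  ])), ('lever_knob', array([0.432 , 0.2829, 0.092 ]))]
```

The clamp fits. The anvil centre is (0.6065, 0.226) at 33.8 mm, yaw 15.4°, and the stop agrees. The axis is (0.438, 0.180) and the knob (0.437, 0.279), at radius 99 mm. I'm moving over the seat (pad centre target x = -9 mm) and partway down.

```bash
python3 -m inch '[[1,0.02,-0.0335,0,2.75],[1,0.041,-0.067,0,2.75],[1,0.062,-0.101,0,2.75],[1,0.0824,-0.1349,0,2.75],[1,0.0824,-0.1349,0,2.75]]'; python3 -m inch '[[1,0,0,0.04,0],[1,0,0,0.08,0],[1,0,0,0.12,0],[1,0,0,0.16,0],[1,0,0,0.2,0]]'; python3 -m inch '[[1,0,0,0.035,0],[1,0,0,0.06,0],[1,0,0,0.07,0],[1,0,0,0.07,0],[1,0,0,0.07,0]]'
python3 - <<'E'
from pad import *
for _ in range(3):
  p=cam('wrist');s=ctrl.get_state();t=s['eef_pos'];T=rot(s['tcp_rot']);print(t,np.degrees(np.arctan2(T[1,0],T[0,0])),s['contact_force'])
save(p,'w5.png')
E
```

```text
time: 8.02
eef_pos: [0.5983, 0.2299, 0.3365]
tcp_rot: [0.991, 0.135, 0.0, -0.002]
contact_force: [-1.1, -1.3, -3.8]
opening: 0.538
finger_force: 100.4
time: 8.43
eef_pos: [0.5981, 0.2236, 0.1357]
tcp_rot: [0.991, 0.133, 0.0, -0.0]
contact_force: [0.1, -0.1, -3.9]
opening: 0.538
finger_force: 100.4
time: 8.85
eef_pos: [0.599, 0.2236, 0.0682]
tcp_rot: [0.991, 0.133, 0.001, -0.0]
contact_force: [-0.4, 0.4, -3.2]
opening: 0.535
finger_force: 100.4
[0.6000546  0.22380749 0.0697757 ] 15.231063479746458 [ 0.93812484 -0.08369792 -3.42212431]
[0.60050723 0.22393035 0.07054912] 15.234524800714372 [ 0.01839345  0.67194332 -4.03422988]
[0.60051638 0.22394901 0.07073173] 15.232223782158142 [ 0.24355167 -0.27707894 -3.86042399]
```

View pics/w5.png

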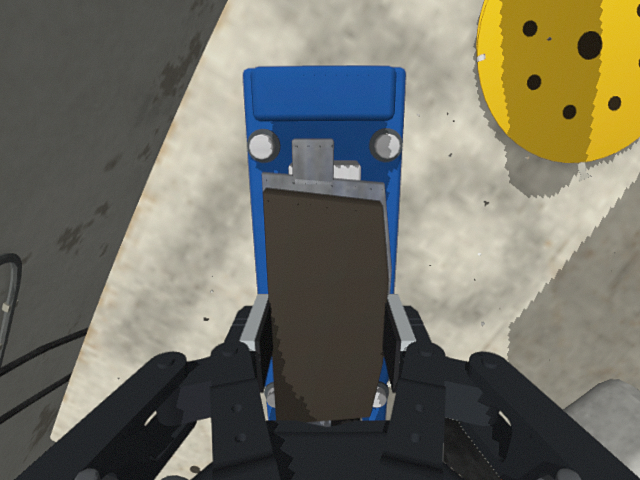

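The pad is lined up over the anvil: pad at (325,300), tab at (313,160) and stop at (325,92), in line with each other. I'm lowering it.

```bash
python3 -m inch '[[1,-0.002,0,0.012,0],[1,-0.002,0,0.022,0],[1,-0.002,0,0.029,0],[1,-0.002,0,0.032,0],[1,-0.002,0,0.032,0]]'; python3 -m inch '[[1,0,0,0.001,0],[1,0,0,0.002,0],[1,0,0,0.002,0]]'
```

```text
time: 9.42
eef_pos: [0.596, 0.2228, 0.037]
tcp_rot: [0.991, 0.133, -0.001, 0.0]
contact_force: [-5.5, -1.1, 8.0]
opening: 0.537
finger_force: 103.2
time: 9.67
eef_pos: [0.596, 0.2228, 0.037]
tcp_rot: [0.991, 0.133, -0.002, 0.001]
contact_force: [-10.9, -3.4, 16.0]
opening: 0.536
finger_force: 105.0
```

```bash
python3 -m inch '[[1,0,0,-0.002,0],[0.6,0,0,-0.002,0],[0.2,0,0,-0.002,0],[0,0,0,-0.002,0],[0,0,0,-0.002,0]]'; python3 -m inch '[[0,0,0,0,0],[0,0,0,0,0],[0,0,0,-0.04,0],[0,0,0,-0.08,0],[0,0,0,-0.12,0]]'; python3 -m inch '[[0,0,0,-0.04,0],[0,0,0,-0.06,0],[0,0,0,-0.06,0],[0,0,0,-0.06,0]]'
python3 - <<'E'
from pad import *
p=cam('wrist');save(p,'w6.png');s=ctrl.get_state();print(s['eef_pos'],s['qpos'].round(3))
P=cloud(p);d=p['depth']>0;c=p['pixels'].astype(int)
th=np.radians(15.4);e=np.array([np.cos(th),np.sin(th)]);o=np.array([.6065,.2261])
X=(P[...,:2]-o)@e;Y=(P[...,:2]-o)@np.array([-e[1],e[0]]);Z=P[...,2]
m=d&(abs(X)<.1)&(abs(Y)<.04)
f=lambda x,y:(lambda k:round(float(np.median(Z[k]))*1000) if k.any() else -1)(m&(abs(X-x)<.0012)&(abs(Y-y)<.003))
print('x profile y=+5',[(int(x*1000),f(x,.005)) for x in np.arange(-.1,-.06,.002)],[(int(x*1000),f(x,.005)) for x in np.arange(.05,.08,.002)])
k=m&(abs(Z-.051)<.004)&(c.max(2)<110);A=np.c_[X[k],Y[k],Z[k]]
print('lining rect',cv2.minAreaRect(A[:,:2].astype(np.float32)))
q=np.c_[A[:,:2],np.ones(len(A))];print('plane',np.linalg.lstsq(q,A[:,2],rcond=None)[0])
print('plate w',[(x,np.round([Y[j].min(),Y[j].max()],4).tolist()) for x in (-.04,-.01,.02) for j in [m&(abs(X-x)<.002)&(Z>.036)]])
for kk in ('pad_centre','lever_knob','ratchet_axis'):
  for r in ctrl.tip_of(kk,p)[:1]: w=dep(p,r['at']);print(kk,r['score'],r['at'],w, ((w[:2]-o)@e))
E
```

```text
time: 10.08
eef_pos: [0.5965, 0.2229, 0.035]
tcp_rot: [0.991, 0.132, 0.0, -0.0]
contact_force: [-0.9, -1.0, 0.1]
opening: 0.932
finger_force: 0.0
time: 10.5
eef_pos: [0.5954, 0.2227, 0.1553]
tcp_rot: [0.991, 0.132, -0.001, 0.0]
contact_force: [1.1, -0.4, 0.8]
opening: 1.003
finger_force: 0.0
time: 10.83
eef_pos: [0.5972, 0.2231, 0.2174]
tcp_rot: [0.991, 0.133, 0.002, -0.0]
contact_force: [0.1, 0.7, 0.1]
opening: 0.995
finger_force: 0.0
[0.59597853 0.22285265 0.21489238] [0.199 0.216 1.692 0.    1.234 1.504]
x profile y=+5 [(-100, 50), (-98, 49), (-96, 49), (-94, 41), (-92, 39), (-90, -1), (-88, -1), (-86, -1), (-83, 37), (-81, 39), (-79, 39), (-77, 39), (-75, 39), (-73, 39), (-71, 39), (-69, 39), (-67, 39), (-65, 40), (-63, 50), (-61, 51), (-59, 51)] [(50, 40), (52, 40), (54, 40), (56, 39), (58, 39), (60, 40), (62, 25), (64, 12), (66, 12), (68, 12), (70, 12), (72, 12), (74, 55), (76, 56), (78, 56)]
lining rect ((-0.004480957984924316, -0.0020910240709781647), (0.18912097811698914, 0.05803706496953964), 1.5046906471252441)
plane [ 0.00764849 -0.00157301  0.05096087]
plate w [(-0.04, [-0.0256, 0.0251]), (-0.01, [-0.04, 0.0398]), (0.02, [-0.0263, 0.0244])]
pad_centre 0.73 [327.8, 210.1] [0.59963194 0.22303829 0.05049958] -0.00743452231110933
lever_knob 0.75 [216.7, 377.2] [0.44531648 0.2805088  0.10641552] -0.1409476977304108
ratchet_axis 0.62 [328.3, 394.8] [ 0.35966253  0.15690988 -0.000612  ] -0.256348726721798
```

View pics/w6.png

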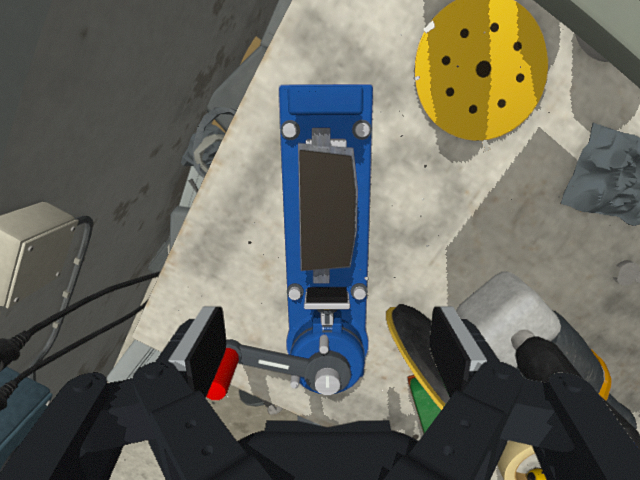

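The pad lies flat on the anvil at (328,210), centre x ≈ -11 mm, laterally centred, top at 51 mm. The foot (327,298) and knob (222,375) are clear of it. Next I go above the knob with tool x radial and the fingers as a loose cage.

```bash
python3 -m inch '[[0.3,-0.033,-0.0225,0,-7],[0.58,-0.066,-0.045,0,-14],[0.58,-0.099,-0.0675,0,-21],[0.58,-0.132,-0.09,0,-28],[0.58,-0.1384,-0.0952,0,-35]]'; python3 -m inch '[[0.58,0,0,0,-7],[0.58,0,0,0,-14],[0.58,0,0,0,-21],[0.58,0,0,0,-28],[0.58,0,0,0,-35]]'; python3 -m inch '[[0.58,0,0,0,-5],[0.58,0,0,0,-5],[0.58,0,0,0,-5]]'
python3 - <<'E'
from pad import *
p=cam('wrist');s=ctrl.get_state();t=s['eef_pos'];T=rot(s['tcp_rot']);print(t,np.degrees(np.arctan2(T[1,0],T[0,0])),s['qpos'].round(3),s['opening'])
save(p,'w7.png')
P=cloud(p);c=p['pixels'].astype(int);d=p['depth']>0
k=d&(c[...,0]>c[...,1]+70)&(P[...,2]>.108)&(P[...,2]<.12)&(np.hypot(P[...,0]-.437,P[...,1]-.279)<.03);print(k.sum())
if k.any(): print(cv2.minEnclosingCircle(P[k][:,:2].astype(np.float32)),np.median(P[k],0))
for r in ctrl.tip_of('lever_knob',p)[:2]: print(r,atz(p,r['at'],.092))
k=d&(np.hypot(P[...,0]-.438,P[...,1]-.18)<.06)&(P[...,2]>.06)&(c.max(2)-c.min(2)<50);print('lever z',np.percentile(P[k][:,2],[10,50,90]) if k.any() else 0)
E
```

```text
time: 11.45
eef_pos: [0.4318, 0.2793, 0.2125]
tcp_rot: [0.904, 0.428, -0.003, -0.001]
contact_force: [0.8, -0.3, 0.2]
opening: 0.422
finger_force: 0.0
time: 11.87
eef_pos: [0.4368, 0.2781, 0.2134]
tcp_rot: [0.734, 0.679, -0.002, -0.001]
contact_force: [-0.4, -0.1, -0.4]
opening: 0.421
finger_force: 0.0
time: 12.12
eef_pos: [0.4371, 0.2781, 0.2139]
tcp_rot: [0.707, 0.708, -0.001, -0.001]
contact_force: [0.2, -0.1, 0.3]
opening: 0.419
finger_force: 0.0
[0.43723573 0.27820764 0.21417994] 90.10137910737477 [ 0.371 -0.046  1.974 -0.     1.216  0.369] 0.4186672376949794
689
((0.43525123596191406, 0.28019946813583374), 0.010744391940534115) [0.43571702 0.28153955 0.11358473]
{'at': [326.6, 226.7], 'score': 0.63} [0.4353703  0.27857507 0.092     ]
lever z [0.06069574 0.06218633 0.07610713]
```

View pics/w7.png

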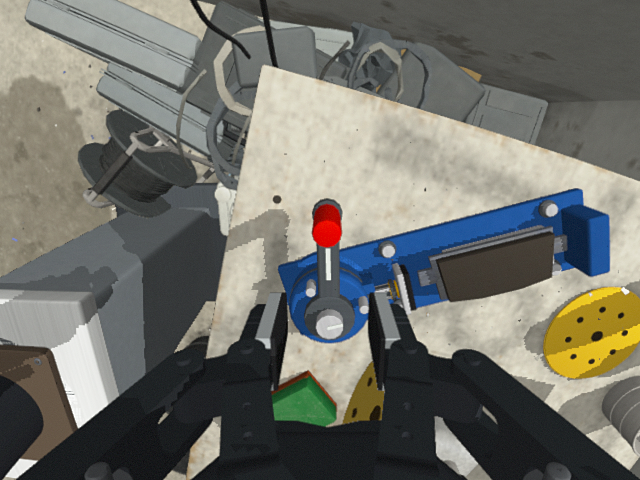

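The knob at (327,225) is directly below the caged fingers and measures (0.4355, 0.2795), top 113.6 mm. The lever lies at 62–76 mm, below the planned tip height. I'm descending round the knob, narrowing the cage, then pushing back to the parked stop.

```bash
python3 -m inch '[[0.58,0.001,-0.0015,0.03,-1.3],[0.58,0.001,-0.0015,0.06,-1.3],[0.58,0.001,-0.0015,0.09,-1.3],[0.58,0.001,-0.0015,0.115,-1.3],[0.58,0.001,-0.0015,0.129,-1.3]]' 20; python3 -m inch '[[0.58,0,0,0,0],[0.64,0,0,0,0],[0.66,0,0,0,0],[0.66,0,0,0,0]]'; python3 -m inch '[[0.66,-0.0001,-0.0052,0,-3],[0.66,-0.0005,-0.0105,0,-6],[0.66,-0.0012,-0.0156,0,-9],[0.66,-0.0014,-0.0170,0,-9.5]]'
```

```text
time: 12.63
eef_pos: [0.434, 0.2785, 0.0826]
tcp_rot: [0.698, 0.716, -0.003, -0.001]
contact_force: [-0.6, -0.4, 0.4]
opening: 0.42
finger_force: 0.0
time: 12.97
eef_pos: [0.4375, 0.2799, 0.0882]
tcp_rot: [0.698, 0.716, 0.002, 0.001]
contact_force: [0.4, -0.4, -0.2]
opening: 0.335
finger_force: 0.0
time: 13.3
eef_pos: [0.42, 0.2781, 0.088]
tcp_rot: [0.635, 0.772, 0.002, 0.001]
contact_force: [-0.0, 0.1, 0.1]
opening: 0.338
finger_force: 0.5
```

```bash
for i in 1 2; do python3 -m inch '[[0.66,-0.0005,0.0105,0,6],[0.66,-0.0022,0.0208,0,12],[0.66,-0.0049,0.0309,0,18],[0.66,-0.0086,0.0407,0,24],[0.66,-0.0134,0.05,0,30]]'; done
python3 - <<'E'
from pad import *
s=ctrl.get_state();t=s['eef_pos'];T=rot(s['tcp_rot']);a=t[:2]-[.4377,.180];print(np.degrees(np.arctan2(a[1],a[0])),np.hypot(*a),np.degrees(np.arctan2(T[1,0],T[0,0])),'Ft',s['contact_force']@T[:,1],'Fr',s['contact_force']@T[:,0])
E
```

```text
time: 13.72
eef_pos: [0.4686, 0.2747, 0.0871]
tcp_rot: [0.816, 0.578, -0.003, -0.003]
contact_force: [-9.5, 2.0, 5.1]
opening: 0.342
finger_force: 4.7
time: 14.13
eef_pos: [0.512, 0.2468, 0.0872]
tcp_rot: [0.938, 0.347, -0.002, -0.003]
contact_force: [-6.8, 6.0, 5.1]
opening: 0.342
finger_force: 4.7
41.97019697199957 0.09992288208851402 40.622530578534224 Ft -9.00522313345751 Fr -1.3068789309553546
```

The stroke works, with about 9 N at the knob while the foot is free. Next is the return and a second full stroke (20 mm free travel takes at least 2 rad).

```bash
cat > f.py <<'E'
from pad import *
s=ctrl.get_state();t=s['eef_pos'];T=rot(s['tcp_rot']);a=t[:2]-[.4377,.180];print('ang',np.degrees(np.arctan2(a[1],a[0])).round(1),'r',np.hypot(*a).round(4),'yaw',np.degrees(np.arctan2(T[1,0],T[0,0])).round(1),'Ft',(s['contact_force']@T[:,1]).round(1),'Fr',(s['contact_force']@T[:,0]).round(1),'t',s['time'])
E
for i in 1 2; do python3 -m inch '[[0.66,-0.0005,-0.0105,0,-6],[0.66,-0.0022,-0.0208,0,-12],[0.66,-0.0049,-0.0309,0,-18],[0.66,-0.0086,-0.0407,0,-24],[0.66,-0.0134,-0.05,0,-30]]'>/dev/null; python3 f.py; done
python3 -m inch '[[0.66,0,-0.0015,0,0],[0.66,0,-0.0015,0,0]]' >/dev/null; python3 f.py
for i in 1 2; do python3 -m inch '[[0.66,-0.0005,0.0105,0,6],[0.66,-0.0022,0.0208,0,12],[0.66,-0.0049,0.0309,0,18],[0.66,-0.0086,0.0407,0,24],[0.66,-0.0134,0.05,0,30]]'>/dev/null; python3 f.py; done
```

```text
ang 70.2 r 0.1004 yaw 71.3 Ft 0.3 Fr 0.6 t 14.55
ang 100.3 r 0.0997 yaw 101.3 Ft 0.4 Fr -0.2 t 14.9667
ang 101.4 r 0.0995 yaw 100.9 Ft -0.1 Fr 0.0 t 15.1333
ang 72.6 r 0.0993 yaw 70.5 Ft -9.4 Fr 1.1 t 15.55
ang 42.3 r 0.0996 yaw 40.4 Ft -9.7 Fr 0.4 t 15.9667
```

```bash
for i in 1 2; do python3 -m inch '[[0.66,-0.0005,-0.0105,0,-6],[0.66,-0.0022,-0.0208,0,-12],[0.66,-0.0049,-0.0309,0,-18],[0.66,-0.0086,-0.0407,0,-24],[0.66,-0.0134,-0.05,0,-30]]'>/dev/null; python3 f.py; done
python3 -m inch '[[0.66,0,-0.001,0,0],[0.66,0,-0.001,0,0]]' >/dev/null; python3 f.py
for i in 1 2 3; do python3 -m inch '[[0.66,-0.0001,0.0042,0,2.4],[0.66,-0.0004,0.0084,0,4.8],[0.66,-0.0008,0.0125,0,7.2],[0.66,-0.0014,0.0167,0,9.6],[0.66,-0.0022,0.0208,0,12]]'>/dev/null; python3 f.py; done
```

```text
ang 70.7 r 0.0995 yaw 71.1 Ft 0.9 Fr 0.1 t 16.3833
ang 101.0 r 0.0994 yaw 101.1 Ft 0.1 Fr 0.6 t 16.8
ang 101.8 r 0.0993 yaw 100.8 Ft -0.2 Fr 0.3 t 16.9667
ang 90.3 r 0.0989 yaw 88.6 Ft -7.3 Fr -0.6 t 17.3833
ang 79.1 r 0.0988 yaw 76.6 Ft -10.3 Fr 1.4 t 17.8
ang 67.0 r 0.0989 yaw 64.6 Ft -9.6 Fr 1.6 t 18.2167
```

```bash
for i in 1 2; do python3 -m inch '[[0.66,-0.0001,0.0042,0,2.4],[0.66,-0.0004,0.0084,0,4.8],[0.66,-0.0008,0.0125,0,7.2],[0.66,-0.0014,0.0167,0,9.6],[0.66,-0.0022,0.0208,0,12]]'>/dev/null; python3 f.py; done
python3 -m inch '[[0.66,0,0.001,0,0],[0.66,0,0.001,0,0]]' >/dev/null; python3 f.py
python3 - <<'E'
from pad import *
p=cam('wrist');P=cloud(p);d=p['depth']>0
th=np.radians(15.4);e=np.array([np.cos(th),np.sin(th)]);o=np.array([.6065,.2261])
q=cam('scene');Q=cloud(q)
for n,P in (('wrist',P),('scene',Q)):
  X=(P[...,:2]-o)@e;Y=(P[...,:2]-o)@np.array([-e[1],e[0]]);Z=P[...,2]
  for y in (-.01,0,.008):
    f=lambda x:(lambda k:round(float(np.median(Z[k]))*1000) if k.any() else -1)((abs(X-x)<.0018)&(abs(Y-y)<.005)&(Z<.07))
    print(n,y,[(round(x*1000),f(x)) for x in np.r_[np.arange(-.1,-.05,.003),np.arange(.05,.08,.003)]])
save(p,'w8.png')
E
```

```text
ang 55.0 r 0.099 yaw 52.6 Ft -10.9 Fr 2.2 t 18.6333
ang 43.1 r 0.0991 yaw 40.5 Ft -13.5 Fr 1.7 t 19.05
ang 42.3 r 0.0993 yaw 40.6 Ft -11.1 Fr 2.8 t 19.2167
wrist -0.01 [(-100, -1), (-97, 41), (-94, 41), (-91, 41), (-88, 44), (-85, 52), (-82, 52), (-79, 51), (-76, 50), (-73, 42), (-70, 12), (-67, 12), (-64, 12), (-61, -1), (-58, 39), (-55, 40), (-52, 50), (50, 51), (53, 50), (56, 39), (59, 38), (62, -1), (65, -1), (68, 13), (71, 43), (74, 45), (77, 56)]
wrist 0 [(-100, 12), (-97, 42), (-94, 44), (-91, 44), (-88, 46), (-85, 52), (-82, 52), (-79, 51), (-76, 50), (-73, 46), (-70, 39), (-67, 40), (-64, 40), (-61, 39), (-58, 39), (-55, 39), (-52, 51), (50, 51), (53, 51), (56, 40), (59, 40), (62, 40), (65, 40), (68, 40), (71, 43), (74, 51), (77, 56)]
wrist 0.008 [(-100, 12), (-97, 12), (-94, 39), (-91, 41), (-88, 45), (-85, 52), (-82, 52), (-79, 51), (-76, 50), (-73, 43), (-70, 39), (-67, 39), (-64, 39), (-61, 39), (-58, 40), (-55, 40), (-52, 51), (50, 51), (53, 51), (56, 40), (59, 40), (62, 40), (65, 40), (68, 40), (71, 40), (74, 48), (77, 56)]
scene -0.01 [(-100, -464), (-97, -466), (-94,
[... 227 characters left out ...]
62, -1), (65, -1), (68, -1), (71, 45), (74, 49), (77, 55)]
scene 0 [(-100, 37), (-97, 36), (-94, 42), (-91, -466), (-88, -212), (-85, 44), (-82, 45), (-79, -211), (-76, -459), (-73, -465), (-70, -466), (-67, -464), (-64, -211), (-61, -465), (-58, -465), (-55, -465), (-52, -466), (50, 50), (53, 52), (56, -1), (59, -1), (62, 39), (65, 38), (68, 39), (71, 45), (74, 51), (77, 55)]
scene 0.008 [(-100, 11), (-97, 36), (-94, 38), (-91, 36), (-88, 34), (-85, 45), (-82, 48), (-79, -211), (-76, -469), (-73, -469), (-70, -472), (-67, -471), (-64, -468), (-61, -476), (-58, -472), (-55, -468), (-52, -466), (50, 50), (53, 50), (56, 10), (59, 10), (62, 39), (65, 38), (68, 39), (71, 39), (74, 43), (77, 54)]
```

The foot now meets the pad and the pad is against the stop (foot face at about -73, pad front at 73 mm). Resistance has started to rise. I'm returning and doing a slow finishing stroke with finer readings.

```bash
for i in 1 2; do python3 -m inch '[[0.66,-0.0005,-0.0105,0,-6],[0.66,-0.0022,-0.0208,0,-12],[0.66,-0.0049,-0.0309,0,-18],[0.66,-0.0086,-0.0407,0,-24],[0.66,-0.0134,-0.05,0,-30]]'>/dev/null; python3 f.py; done
python3 -m inch '[[0.66,0,-0.0015,0,0],[0.66,0,-0.0015,0,0]]' >/dev/null; python3 f.py
for i in 1 2 3 4 5 6; do python3 -m inch '[[0.66,0,0.0014,0,0.8],[0.66,-0.0001,0.0028,0,1.6],[0.66,-0.0001,0.0042,0,2.4],[0.66,-0.0002,0.0056,0,3.2],[0.66,-0.0003,0.007,0,4]]'>/dev/null; python3 f.py; done
```

```text
ang 70.7 r 0.0984 yaw 71.1 Ft 0.7 Fr 0.2 t 19.7333
ang 101.4 r 0.0983 yaw 101.1 Ft -0.0 Fr -0.2 t 20.15
ang 102.1 r 0.0984 yaw 100.7 Ft 1.2 Fr 0.1 t 20.3167
ang 98.5 r 0.098 yaw 96.9 Ft 0.3 Fr -0.8 t 20.7333
ang 95.0 r 0.0979 yaw 92.9 Ft -4.2 Fr 1.2 t 21.15
ang 91.8 r 0.0977 yaw 88.9 Ft -8.8 Fr 1.1 t 21.5667
ang 88.5 r 0.0976 yaw 84.9 Ft -12.5 Fr 0.7 t 21.9833
ang 84.5 r 0.0976 yaw 80.9 Ft -13.8 Fr 1.8 t 22.4
ang 80.5 r 0.0976 yaw 76.9 Ft -14.2 Fr 2.4 t 22.8167
```

The resistance is now about 14 N, against about 9 N measured free, so roughly 50–60 N clamping. I'm stopping here and swinging the lever back to its parked stop.

```bash
python3 -m inch '[[0.66,-0.0005,-0.0105,0,-6],[0.66,-0.0022,-0.0208,0,-12],[0.66,-0.0049,-0.0309,0,-18],[0.66,-0.0086,-0.0407,0,-24],[0.66,-0.0086,-0.0407,0,-24]]'>/dev/null; python3 f.py
for i in 1 2 3; do python3 -m inch '[[0.66,0,-0.001,0,0],[0.66,0,-0.001,0,0],[0.66,0,-0.001,0,0]]' >/dev/null; python3 f.py; done
```

```text
ang 102.1 r 0.098 yaw 101.2 Ft 1.2 Fr 0.6 t 23.2333
ang 102.2 r 0.0981 yaw 100.9 Ft 5.6 Fr 0.2 t 23.4833
ang 102.2 r 0.0981 yaw 100.9 Ft 7.5 Fr 0.5 t 23.7333
ang 102.2 r 0.0981 yaw 100.9 Ft 10.6 Fr 0.5 t 23.9833
```

The lever is hard on its parked stop: the angle stays put while the force rises. I'm relaxing, opening and withdrawing upward.

```bash
python3 -m inch '[[0.66,0,0.003,0,0],[0.6,0,0.0055,0,0],[0.5,0,0.0055,0,0],[0.5,0,0.0055,0,0]]' | grep -E 'force'; python3 -m inch '[[0.5,0,0.0,-0.03,0],[0.5,0,0,-0.07,0],[0.5,0,0,-0.11,0],[0.5,0,0,-0.14,0],[0.5,0,0,-0.14,0]]'; python3 -m inch '[[0.5,0,0,-0.03,0],[0.5,0,0,-0.03,0],[0.5,0,0,-0.03,0],[0.5,0,0,-0.03,0]]' | head -2
python3 - <<'E'
from pad import *
p=cam('wrist');P=cloud(p);c=p['pixels'].astype(int);d=p['depth']>0;save(p,'w9.png')
k=d&(c[...,0]>c[...,1]+70)&(P[...,2]>.108)&(P[...,2]<.12)&(np.hypot(P[...,0]-.42,P[...,1]-.279)<.03)
a=cv2.minEnclosingCircle(P[k][:,:2].astype(np.float32));print(a);a=np.array(a[0])-[.4377,.18];print('lever rad',np.radians(100.4)-np.arctan2(a[1],a[0]))
th=np.radians(15.4);e=np.array([np.cos(th),np.sin(th)]);o=np.array([.6065,.2261])
X=(P[...,:2]-o)@e;Y=(P[...,:2]-o)@np.array([-e[1],e[0]]);Z=P[...,2]
k=d&(abs(X)<.045)&(abs(Y)<.02)&(abs(Z-.051)<.006);print('plane',np.linalg.lstsq(np.c_[X[k],Y[k],np.ones(k.sum())],Z[k],rcond=None)[0])
print('width',[(x,np.round([Y[j].min(),Y[j].max()],4).tolist()) for x in (-.03,0,.03) for j in [d&(abs(X-x)<.002)&(Z>.036)&(abs(Y)<.035)]])
f=lambda x:(lambda k:round(float(np.median(Z[k]))*1000) if k.any() else -1)(d&(abs(X-x)<.0015)&(abs(Y-.004)<.004))
print([(round(x*1000),f(x)) for x in np.r_[np.arange(-.09,-.05,.003),np.arange(.05,.08,.003)]])
E
```

```text
contact_force: [1.0, -0.5, 0.1]
finger_force: 0.0
time: 24.73
eef_pos: [0.4217, 0.2776, 0.2346]
tcp_rot: [0.636, 0.772, 0.006, 0.003]
contact_force: [1.7, 0.1, 0.9]
opening: 0.496
finger_force: 0.0
time: 25.07
eef_pos: [0.4179, 0.2759, 0.2551]
((0.4192846417427063, 0.27880266308784485), 0.010703248903155327)
lever rad -0.0027565922979275737
plane [-0.001333    0.00232258  0.05128389]
width [(-0.03, [-0.0227, 0.0256]), (0, [-0.0238, 0.0255]), (0.03, [-0.0237, 0.0253])]
[(-90, 39), (-87, 42), (-84, 48), (-81, 52), (-78, 51), (-75, 50), (-72, 50), (-69, 40), (-66, 39), (-63, 39), (-60, 39), (-57, 40), (-54, 40), (-51, 51), (50, 51), (53, 51), (56, -1), (59, 40), (62, 40), (65, 39), (68, 40), (71, 41), (74, 49), (77, 56)]
```

View pics/w9.png

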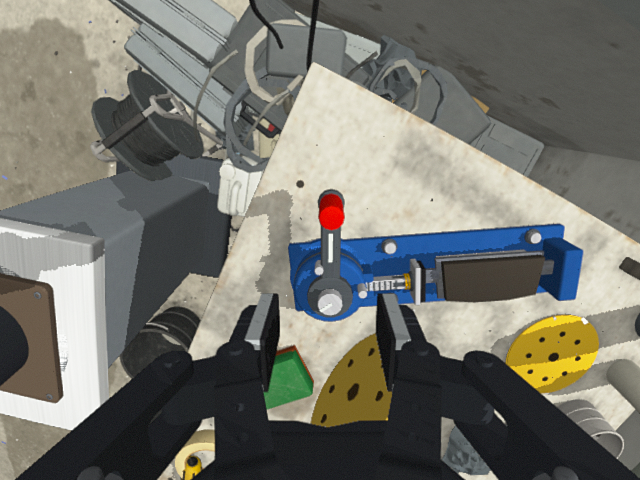

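The knob (330,213) is at the parked stop, measured 0.00 rad. The pad (492,275) lies flat between foot (420,280) and end stop (565,270). Nothing is touched, so I'm handing in.

```bash
python3 -c "
from plant import ctrl
print(ctrl.sign_off())"
```

```text
the job is handed in; nothing more can be done
None
```

I handed the job in at about 25 s of the 72 s allowed: the pad lies flat, lining up, on the seat against the end stop, clamped at an estimated 50–60 N judged from the push at the knob, with the lever back on its parked stop and nothing held; the sign-off gave no verdict.

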